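# Put the carving wax away in the stock caddy

## Task

Put the carving wax that lies loose on the open desk, between the purple lamp and the caddy, away in the caddy: both green wax blocks go in the green tray, side by side or end to end and each flat on the tray's floor; the blue wax block goes flat in the blue tray, and the slim green wax rod lies in the white tray. The green cigarette lighter and the plain steel bar lying among them are not wax: leave them where they lie.

Things in the scene. Friction and masses are not known exactly. Their poses are not given: they have to be found in the camera images.
- thick_green_block: The thicker of two plain teal-green carving wax blocks, 32 (x) x 52 (y) x 20 mm (z). Origin: centre of its underside; x across its width, y along its length, z up. Loose, on the open desk left of the caddy and less than 0.72 m from the robot's base axis (similar pieces beyond the purple lamp at the far left end and at the back of the desk are fixed and not meant); grasp across its width.
- thin_green_block: The thinner, longer teal-green carving wax block, 26 (x) x 60 (y) x 14 mm (z). Origin: centre of its underside; x across its width, y along its length, z up. Loose, on the open desk left of the caddy and less than 0.72 m from the robot's base axis (similar pieces beyond the purple lamp at the far left end and at the back of the desk are fixed and not meant); grasp across its width.
- blue_block: Dark blue carving wax block, 30 (x) x 46 (y) x 26 mm (z). Origin: centre of its underside; x across its width, y along its length, z up. Loose, on the open desk left of the caddy and less than 0.72 m from the robot's base axis (similar pieces beyond the purple lamp at the far left end and at the back of the desk are fixed and not meant); grasp across its width.
- green_rod: Teal-green carving wax rod, 12 (x) x 70 (y) x 12 mm (z), lying. Origin: centre of its underside; x across its width, y along its length, z up. Loose, on the open desk left of the caddy and less than 0.72 m from the robot's base axis (similar pieces beyond the purple lamp at the far left end and at the back of the desk are fixed and not meant); grasp across its width.
- green_lighter: Look-alike: darker green cigarette lighter with a whitish end, 24 (x) x 76 (y) x 12 mm (z), lying left of the caddy among the wax. Origin: centre of its underside. Not wax; leave it.
- steel_bar: Look-alike: pale grey steel bar, 12 (x) x 60 (y) x 12 mm (z), lying left of the caddy among the wax. Origin: centre of its underside. Not wax; leave it.
- green_tray: Green open tray standing snugly in the caddy (it does not move): outside 156 (x) x 96 (y) x 22 mm (z), walls and floor 3 mm, inside 150 x 90 mm and 19 mm deep. Origin: centre of its underside (4 mm above the desk), so its inner floor is at z = 3 mm in its own frame; x along its long side, z up. The trays share the caddy's yaw; any tray may stand at any of the three places in the caddy.
- white_tray: White open tray standing snugly in the caddy (it does not move): outside 156 (x) x 96 (y) x 22 mm (z), walls and floor 3 mm, inside 150 x 90 mm and 19 mm deep. Origin: centre of its underside (4 mm above the desk), so its inner floor is at z = 3 mm in its own frame; x along its long side, z up. The trays share the caddy's yaw; any tray may stand at any of the three places in the caddy.
- blue_tray: Blue open tray standing snugly in the caddy (it does not move): outside 156 (x) x 96 (y) x 22 mm (z), walls and floor 3 mm, inside 150 x 90 mm and 19 mm deep. Origin: centre of its underside (4 mm above the desk), so its inner floor is at z = 3 mm in its own frame; x along its long side, z up. The trays share the caddy's yaw; any tray may stand at any of the three places in the caddy.
- caddy: Pale wooden carrier caddy, fixed to the desk, 168 (x) x 308 (y) mm, rim 14 mm high, that holds the three trays in a row along its y, 98 mm apart. Origin: centre of its underside; its yaw is within about 10 degrees of the robot's axes.
Things that resemble listed ones, but are neither listed nor needed, are in the scene too. What is shaped like the thick_green_block but red is not meant.

How it is judged:
At the end, for the whole second after the job is handed in: Both green blocks lie flat (0.12 rad, underside within 4 mm of the floor) in the green tray, the blue block likewise in the blue tray, the green rod lies level (0.12 rad) in the white tray; all released and at rest; lighter and steel bar within 20 mm of their starts (x of thick_green_block in the frame of green_tray between -0.065 and 0.065 m and y of thick_green_block in the frame of green_tray between -0.04 and 0.04 m and z of each of thick_green_block, thin_green_block in the frame of green_tray below 0.007 m and angle between each of thick_green_block, thin_green_block, blue_block's own z axis and vertical below 0.12 rad and linear speed of each of thick_green_block, thin_green_block, blue_block, green_rod below 0.02 m/s and x of thin_green_block in the frame of green_tray between -0.065 and 0.065 m and y of thin_green_block in the frame of green_tray between -0.04 and 0.04 m and x of blue_block in the frame of blue_tray between -0.065 and 0.065 m and y of blue_block in the frame of blue_tray between -0.04 and 0.04 m and z of blue_block in the frame of blue_tray below 0.007 m and x of green_rod in the frame of white_tray between -0.07 and 0.07 m and y of green_rod in the frame of white_tray between -0.042 and 0.042 m and z of green_rod in the frame of white_tray below 0.017 m and angle between green_rod's own y axis and vertical between 1.45 and 1.69 rad and distance of each of green_lighter, steel_bar from where it was at the start of the episode below 0.02 m); the robot touches nothing.
It fails at once if the green lighter is disturbed (shifted more than 20 mm) (distance of green_lighter from where it was at the start of the episode above 0.02 m).
It fails at once if the steel bar is disturbed (shifted more than 20 mm) (distance of steel_bar from where it was at the start of the episode above 0.02 m).
It also fails if it takes over 96 s, if anything falls off the work surface, if the arm or the gripper's body presses on something with over 40 N, if the wrist force passes 120 N, or if a joint passes its speed limit or range.

## Robot

A 6-joint arm with a two-finger parallel gripper is mounted at the origin on a cart in front of the work surface, level with it; the furniture and walls round the work are solid. World frame = base frame: x ahead of the robot, y to its left, z up, the work surface at z = 0. Lengths are in m, angles in rad, forces in N, time in s.
With the tool pointing down it reaches from about 0.375 to 0.9 m from the base axis. Payload 3.1 kg.
Tool frame: the origin (TCP) lies at the very end of the fingers, on their centre line; the grasp point (between the pads) lies 19 mm behind it (arm.tcp_to_grasp is the distance from the TCP to the grasp point, in m); z points along the fingers, y is the line along which they close (so a half turn about z gives the same grasp; the last joint's range is limited). The gripper opens to 85 mm and grips with 20 to 120 N. Pads are 22 mm wide; open, the fingers measure 114 mm over their backs; the gripper's body (76 mm by 85 mm) begins 54 mm behind the grasp point. The pads swing forward as they close: fully open they stand 13 mm farther back than shut.
Start: joints at [-1.476, 0.527, 1.433, -0, 1.181, -0.178], TCP at [0.169, -0.602, 0.21] pointing down, gripper open.
Joint ranges: [-3.08, 3.08], [-0.75, 2.2], [0.22, 2.44], [-1.43, 4.57], [0, 2.65], [-2.85, 2.85]. Speed limits (rad/s): [2.79, 2.79, 3.14, 3.14, 3.14, 3.14].

## Interface

Orientations are given as [roll, pitch, yaw] about the fixed x, y, z axes, in that order (R = Rz(yaw) Ry(pitch) Rx(roll)).
In Python, from station import get_state, snapshot, ticket, silhouettes, arm gives the robot as it stands.
- The arm moves only by the tool step_arm, never from a script. Its argument "deltas" is a list that holds one entry, the list of rows, each a list of 6 numbers: the shift along the tool's x, y, z in normalised numbers (1 is 1 m), then the turn, a rotation vector about the tool's x, y, z in a scale on which 1.0 is 180 degrees. A call has 1 to 20 rows; each row is the pose to reach, as a shift and turn from the pose commanded when the call began, along the tool's axes at that moment; what a row does not reach only later rows make up. A row lasts 1/8 s, in which the tool goes at most 62.5 mm and 10.7 degrees, less where a joint would pass 70% of its speed; a pose out of reach is approached as far as the arm can. A call with a gripper value outside its range is refused whole. "fingers" is the opening, from -1 (shut) to 1 (fully open), set as the call begins (left out, the last holds). The fingers move at their own pace and stop on an object; "grip_force" is the grip in N (left out, the last holds). Time passes only in rows, so rows that repeat a pose let the fingers close. It gives the time, the measured TCP pose, the force, the opening and the grip force at its end, in the units of the state.
- get_state(): the state, without advancing time (a new reading comes with each control period).
- snapshot(name): name is "scene" or "top"; returns a dict with "pixels" (420x560x3 uint8, blue, green, red), "fx", "fy", "cx", "cy" (pixels), "eye" and "orientation" of the camera in the world. Camera axes: x right, y up, looking along -z (the intrinsics and any distortion apply to the point x, -y, -z); pixel columns grow to the right and rows downward; lengths in m; the calibration is good to about 2 mm. A picture is of the moment at which its call begins. There is no depth.
- ticket.close_job(): hands the job in; it is judged then, once.
Trained networks look in a picture, given as the dict that the camera call returned (one of the last four; its "shot" number tells which), for a name from the list of things; names that differ only in an ending like _2 or _b are one class to them, and where a whole thing is asked for, a point or a joint stands for the part that bears it (a point fixed in the world has none). Each returns a list of dicts, best first, with "p" (0 to 1); they miss things now and then, are a little off and sometimes report something else, mostly with a low value. They report only what shows in the picture. A call takes as long as a camera call. They do not tell look-alikes from the thing itself.
- silhouettes(picture, thing): "mask" (420x560 bool, what is visible of it) and "box" ([centre column, centre row, width, height] in pixels, round what is visible of it).
The state is a dict: "time": time; "joints": joint angles; "qd": joint speeds; "joint_torque": joint torques, N m; "eef_pos": TCP position; "eef_rot": TCP orientation; "ft_force": force on the tool from outside, world axes, zero at the start; "moment": the same for the moment, N m; "width": finger opening in m; "grip_force": force on a finger pad.
Only numpy, scipy, OpenCV 4.12 (cv2) and the standard library are available. Lean on these libraries where they do the work, as an engineer would, in place of code of your own. Each camera call takes 0.05 s, during which the arm holds its last target. There are 200 camera calls.

## Working session

There is one attempt and no reset: what is moved stays moved. The work goes in short steps, Python scripts to look and compute and a tool call to move; the robot and the scene stay as the last step left them, time stands still between calls to the robot, and variables do not carry over. Pictures are saved under pics/ and viewed, at most 14 in all, crops included, and the job is handed in when it is done.

Besides the shell and the picture viewer there is one more tool, called after "Request:" as name(argument=value, ...), one argument or row to a line, values as JSON. step_arm: Moves the arm, as the interface text tells. Its arguments: {"type":"object","properties":{"deltas":{"type":"array"},"fingers":{"type":"number"},"grip_force":{"type":"number"}},"required":["deltas"]}

```bash
mkdir -p pics; ls; python3 - <<'E'
from station import get_state, snapshot, silhouettes, arm
import cv2
s=get_state();print(s)
for n in ("scene","top"):
    p=snapshot(n);cv2.imwrite(f"pics/{n}0.png",p["pixels"])
    print(n,{k:v for k,v in p.items() if k!="pixels"})
    for t in ["thick_green_block","thin_green_block","blue_block","green_rod","green_lighter","steel_bar","green_tray","white_tray","blue_tray","caddy"]:
        print(t,[(round(float(d["p"]),2),[round(float(x)) for x in d["box"]]) for d in silhouettes(p,t)][:5])
E
```

```text
pics
{'time': 0.0, 'joints': array([-1.47551108e+00,  5.28454581e-01,  1.43392787e+00,  5.12579477e-07,
        1.18140600e+00, -1.78491827e-01]), 'qd': array([-6.79548052e-05, -8.19094542e-04, -1.94061850e-03, -3.09640842e-04,
        6.26704161e-04,  2.18799476e-04]), 'joint_torque': array([-1.31214110e-03, -4.42350626e+01, -1.78026921e+01, -3.86630918e-04,
        8.38292734e-03, -4.83075212e-06]), 'eef_pos': array([ 0.16893936, -0.60092696,  0.20893267]), 'eef_rot': array([-3.13943183e+00, -3.90319633e-04,  2.73776460e-01]), 'ft_force': array([ 0.11535913, -0.39369389,  0.13891436]), 'moment': array([ 0.01520235, -0.0152661 ,  0.03914804]), 'grip_force': 0.0, 'width': 0.08518584216543763}
scene {'fx': 426.7332527186094, 'fy': 426.7332527186094, 'cx': 282.69658897288934, 'cy': 211.8734884521495, 'eye': array([-0.13338761,  0.42814991,  0.68253937]), 'orientation': array([ 0.84202971, -0.01743662, -2.06105051]), 'shot': 1}
thick_green_block [(0.97, [196, 277, 35, 29]), (0.97, [169, 314, 33, 24]), (0.68, [237, 303, 30, 28]), (0.63, [283, 288, 30, 31])]
thin_green_block [(0.57, [252,
[... 492 characters left out ...]
0568, 'cx': 271.0750271919228, 'cy': 209.08202906546018, 'eye': array([0.33327975, 0.09065267, 1.17221972]), 'orientation': array([ 0.16570803, -0.01209467, -1.55767638]), 'shot': 2}
thick_green_block [(0.83, [236, 287, 23, 15]), (0.8, [198, 285, 16, 19]), (0.58, [148, 270, 18, 23]), (0.54, [180, 246, 24, 18])]
thin_green_block [(0.71, [227, 249, 20, 24])]
blue_block [(0.72, [129, 227, 14, 20])]
green_rod [(0.56, [232, 161, 25, 17])]
green_lighter [(0.8, [174, 196, 30, 20])]
steel_bar [(0.47, [218, 200, 18, 14])]
green_tray [(0.96, [372, 184, 42, 67])]
white_tray [(0.94, [411, 190, 41, 61]), (0.47, [228, 249, 23, 23])]
blue_tray [(0.6, [332, 179, 46, 68])]
caddy [(0.82, [371, 184, 124, 78])]
```

```bash
python3 - <<'E'
import cv2
t=cv2.imread("pics/top0.png")
c=cv2.resize(t[130:330,90:290],(800,800),interpolation=cv2.INTER_CUBIC)[:600]
c=cv2.resize(t[140:320,80:320],(800,600),interpolation=cv2.INTER_CUBIC)
cv2.imwrite("pics/topc.png",c)
E
```

```text
(no output)
```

View pics/top0.png

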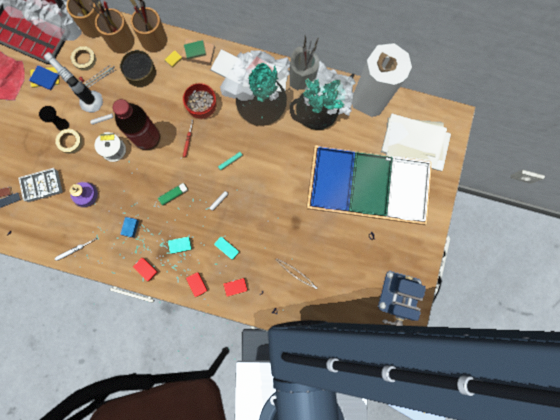

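View pics/topc.png

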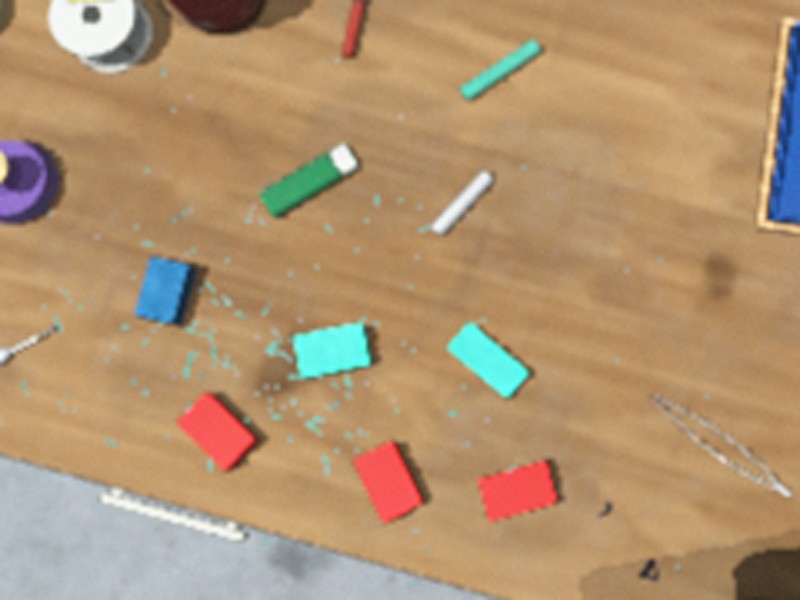

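View pics/scene0.png

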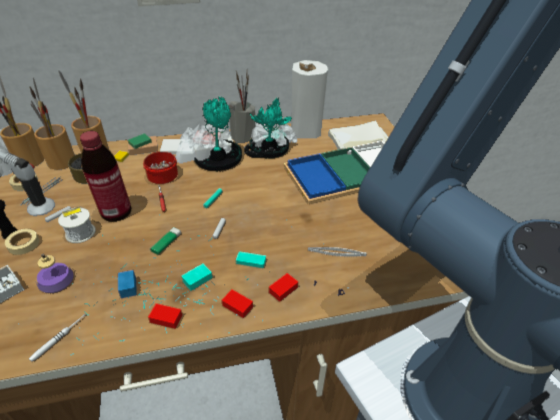

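The top view shows the two teal blocks at (179,246) and (227,248), blue at (129,227), and the rod at (231,161). The lighter is at (173,194) and the steel bar at (218,200). The trays run blue, green, white from left to right at (332,180), (371,184) and (410,189). Next I'll fit box models to the colour masks in both views.

```bash
cat > h.py <<'E'
import numpy as np, cv2
from scipy.spatial.transform import Rotation as R
from scipy.optimize import minimize
def proj(p,P):
    q=(np.atleast_2d(P)-p["eye"])@R.from_euler("xyz",p["orientation"]).as_matrix()
    return np.c_[p["fx"]*q[:,0]/-q[:,2]+p["cx"], p["fy"]*-q[:,1]/-q[:,2]+p["cy"]]
def back(p,uv,z):
    d=np.array([(uv[0]-p["cx"])/p["fx"],-(uv[1]-p["cy"])/p["fy"],-1.])
    d=R.from_euler("xyz",p["orientation"]).as_matrix()@d
    return p["eye"]+d*(z-p["eye"][2])/d[2]
def corners(x,y,yaw,dx,dy,z0,z1):
    c=np.array([[a*dx/2,b*dy/2,z] for z in(z0,z1) for a,b in((-1,-1),(1,-1),(1,1),(-1,1))])
    return R.from_euler("z",yaw).apply(c)+[x,y,0]
def blob(p,uv,lo,hi,r=30):
    hsv=cv2.cvtColor(p["pixels"],cv2.COLOR_BGR2HSV)
    m=cv2.inRange(hsv,lo,hi)
    n,l,s,c=cv2.connectedComponentsWithStats(m)
    i=min([k for k in range(1,n) if s[k,4]>40],key=lambda k:np.hypot(*(c[k]-uv)))
    return l==i
def iou(p,mask,C):
    f=4; u,v=np.where(mask)[1],np.where(mask)[0]
    x0,y0=u.min()-15,v.min()-15;w,h=np.ptp(u)+30,np.ptp(v)+30
    M=cv2.resize(mask[max(y0,0):y0+h,max(x0,0):x0+w].astype(np.uint8),None,fx=f,fy=f,interpolation=cv2.INTER_NEAREST)
    H=cv2.convexHull(((proj(p,C)-[max(x0,0),max(y0,0)]+.5)*f*16).astype(np.int32))
    D=np.zeros_like(M);cv2.fillConvexPoly(D,H,1,shift=4)
    return (M&D).sum()/max((M|D).sum(),1)
def fit(obs,dx,dy,z0,z1,xy):
    best=None
    for y0 in np.arange(0,np.pi,np.pi/6):
        f=lambda q:-sum(iou(p,m,corners(q[0],q[1],q[2],dx,dy,z0,z1)) for p,m in obs)/len(obs)
        r=minimize(f,[xy[0],xy[1],y0],method="Nelder-Mead",options=dict(initial_simplex=[[*xy,y0],[xy[0]+.01,xy[1],y0],[xy[0],xy[1]+.01,y0],[*xy,y0+.3]],xatol=1e-4,fatol=1e-4))
        if best is None or r.fun<best.fun:best=r
    return np.round(best.x,4),np.round(-best.fun,3),[round(float(iou(p,m,corners(*best.x,dx,dy,z0,z1))),3) for p,m in obs]
S=dict(thick=(.032,.052,.020),thin=(.026,.060,.014),blue=(.030,.046,.026),rod=(.012,.070,.012),steel=(.012,.06,.012),lighter=(.024,.076,.012))
TEAL=((75,100,60),(95,255,255));BLUE=((98,120,30),(120,255,255))
E
python3 - <<'E'
from h import *
from station import snapshot
sc,tp=snapshot("scene"),snapshot("top")
for nm,ut,us,col,hyp in [("A",(179,246),(197,277),TEAL,("thick","thin")),("B",(227,248),(252,259),TEAL,("thick","thin")),("blue",(129,227),(127,284),BLUE,("blue",)),("rod",(231,161),(214,198),TEAL,("rod",)),("steel",(218,200),(219,228),((0,0,110),(179,50,255)),("steel",)),("lighter",(171,196),(166,241),((55,100,30),(80,255,200)),("lighter",))]:
    mt,ms=blob(tp,ut,*col),blob(sc,us,*col)
    xy=back(tp,(np.where(mt)[1].mean(),np.where(mt)[0].mean()),.01)[:2]
    for h in hyp: print(nm,h,mt.sum(),ms.sum(),xy.round(3),fit([(tp,mt),(sc,ms)],*S[h][:2],0,S[h][2],xy))
for nm,ut,col in [("bluetray",(332,180),((105,100,30),(125,255,255))),("greentray",(371,184),((55,80,20),(90,255,160))),("whitetray",(410,189),((0,0,170),(179,50,255)))]:
    m=blob(tp,ut,*col); xy=back(tp,(np.where(m)[1].mean(),np.where(m)[0].mean()),.02)[:2]
    print(nm,m.sum(),xy.round(3),fit([(tp,m)],.156,.096,.02,.026,xy))
m=np.zeros((420,560),bool)
E
```

```text
A thick 284 481 [0.433 0.309] (array([0.4334, 0.3094, 0.2127]), np.float64(0.914), [0.917, 0.911])
A thin 284 481 [0.433 0.309] (array([0.434 , 0.3067, 3.3634]), np.float64(0.76), [0.766, 0.753])
B thick 256 361 [0.428 0.191] (array([0.4275, 0.1911, 2.336 ]), np.float64(0.725), [0.757, 0.694])
B thin 256 361 [0.428 0.191] (array([0.4281, 0.1917, 2.452 ]), np.float64(0.907), [0.934, 0.88])
blue blue 240 413 [0.477 0.438] (array([0.4772, 0.4377, 1.4197]), np.float64(0.845), [0.823, 0.867])
rod rod 105 126 [0.654 0.188] (array([0.6562, 0.1889, 3.8455]), np.float64(0.7), [0.658, 0.742])
steel steel 127 113 [0.548 0.216] (array([0.5492, 0.216 , 0.8794]), np.float64(0.765), [0.824, 0.705])
lighter lighter 194 255 [0.56  0.339] (array([0.5648, 0.3349, 0.6908]), np.float64(0.619), [0.609, 0.629])
bluetray 2243 [ 0.608 -0.078] (array([ 0.6083, -0.0773,  3.0164]), np.float64(0.972), [0.972])
greentray 2029 [ 0.592 -0.174] (array([ 0.5961, -0.1735,  3.0223]), np.float64(0.883), [0.883])
whitetray 4874 [ 0.653 -0.286] (array([ 0.645 , -0.2791,  3.0266]), np.float64(0.45), [0.45])
```

Careful with the scale: shifts go in shares of 1 m and turns go in shares of 180 degrees. That gives: -805 mm / 1000 = -0.805, -759 mm / 1000 = -0.759, -86.5 degrees / 180 = -0.4806.

Request:
step_arm(
  deltas=[
    [[0.044, -0.0345, 0.001, 0, 0, -0.0481], [0.088, -0.069, 0.002, 0, 0, -0.0961], [0.132, -0.1035, 0.003, 0, 0, -0.1442], [0.176, -0.138, 0.004, 0, 0, -0.1922], [0.22, -0.1725, 0.005, 0, 0, -0.2403], [0.264, -0.207, 0.006, 0, 0, -0.2883], [0.308, -0.2415, 0.007, 0, 0, -0.3364], [0.352, -0.276, 0.008, 0, 0, -0.3844], [0.396, -0.31, 0.009, 0, 0, -0.4325], [0.44, -0.345, 0.01, 0, 0, -0.4806], [0.446, -0.391, 0.018, 0, 0, -0.4806], [0.452, -0.437, 0.026, 0, 0, -0.4806], [0.458, -0.483, 0.034, 0, 0, -0.4806], [0.464, -0.529, 0.042, 0, 0, -0.4806], [0.47, -0.575, 0.05, 0, 0, -0.4806], [0.476, -0.621, 0.058, 0, 0, -0.4806], [0.482, -0.667, 0.066, 0, 0, -0.4806], [0.488, -0.713, 0.074, 0, 0, -0.4806], [0.494, -0.759, 0.082, 0, 0, -0.4806], [0.5, -0.805, 0.09, 0, 0, -0.4806]],
  ],
  fingers=0.5,
)

```text
time: 3.7
eef_pos: [0.4327, 0.3102, 0.1198]
eef_rot: [3.141, -0.0, 1.784]
ft_force: [0.5, 0.2, -0.1]
width: 0.0641
grip_force: 0.0
```

```bash
cat >> h.py <<'E'
def tgt(s,x,y,z,yaw):
    "delta (mm, deg) in tool axes from the measured pose to a tool-down pose"
    r0=R.from_euler("xyz",s["eef_rot"]); r1=R.from_euler("xyz",[np.pi,0,yaw])
    t=r0.inv().apply(np.array([x,y,z])-s["eef_pos"])*1000
    return np.round(np.r_[t,np.degrees((r0.inv()*r1).as_rotvec())],1).tolist()
E
python3 - <<'E'
from h import *
from station import get_state
sc=dict(fx=426.733,fy=426.733,cx=282.6966,cy=211.8735,eye=np.array([-0.13338761,0.42814991,0.68253937]),orientation=[0.84202971,-0.01743662,-2.06105051],pixels=cv2.imread("pics/scene0.png"))
tp=dict(fx=460.5921,fy=460.5921,cx=271.0750,cy=209.0820,eye=np.array([0.33327975,0.09065267,1.17221972]),orientation=[0.16570803,-0.01209467,-1.55767638],pixels=cv2.imread("pics/top0.png"))
T2=((60,45,40),(100,255,255));B2=((95,60,20),(125,255,255))
for nm,ut,us,col in [("thick",(179,246),(197,277),T2),("thin",(227,248),(252,259),T2),("blue",(129,227),(127,284),B2),("rod",(231,161),(214,198),T2)]:
    mt,ms=blob(tp,ut,*col),blob(sc,us,*col)
    xy=back(tp,(np.where(mt)[1].mean(),np.where(mt)[0].mean()),.01)[:2]
    print(nm,mt.sum(),ms.sum(),fit([(tp,mt),(sc,ms)],*S[nm][:2],0,S[nm][2],xy))
    print("   top only",fit([(tp,mt)],*S[nm][:2],0,S[nm][2],xy))
s=get_state();print(s["eef_pos"],s["eef_rot"],s["width"],s["time"])
print(tgt(s,.433,.309,.006,1.784))
E
```

```text
thick 311 511 (array([0.4334, 0.3095, 3.3574]), np.float64(0.937), [0.93, 0.945])
   top only (array([0.4339, 0.3094, 0.2122]), np.float64(0.932), [0.932])
thin 276 383 (array([0.4278, 0.192 , 2.4682]), np.float64(0.925), [0.926, 0.923])
   top only (array([0.4279, 0.1916, 2.461 ]), np.float64(0.929), [0.929])
blue 260 434 (array([0.4767, 0.4374, 1.3899]), np.float64(0.896), [0.89, 0.902])
   top only (array([0.4766, 0.4372, 1.3514]), np.float64(0.896), [0.896])
rod 128 134 (array([0.6561, 0.1889, 3.7928]), np.float64(0.781), [0.798, 0.764])
   top only (array([0.6557, 0.1889, 0.6558]), np.float64(0.802), [0.802])
[0.4327412  0.31018016 0.11983683] [ 3.14075222e+00 -7.24610081e-05  1.78359200e+00] 0.06407270859434332 3.7
[-1.2, -0.1, 113.8, 0.0, -0.0, -0.0]
```

To row units: 114 mm / 1000 = 0.114, 100 mm / 1000 = 0.1.

Request:
step_arm(
  deltas=[
    [[-0.001, 0.001, 0.04, 0, 0, 0], [-0.001, 0.001, 0.08, 0, 0, 0], [-0.001, 0.001, 0.1, 0, 0, 0], [-0.001, 0.001, 0.114, 0, 0, 0], [-0.001, 0.001, 0.114, 0, 0, 0]],
  ],
  fingers=0.5,
)

```text
time: 4.32
eef_pos: [0.4337, 0.3076, 0.0053]
eef_rot: [-3.14, 0.0, 1.783]
ft_force: [-0.2, -0.4, 0.2]
width: 0.064
grip_force: 0.0
```

Request:
step_arm(
  deltas=[
    [[0, 0, 0, 0, 0, 0], [0, 0, 0, 0, 0, 0], [0, 0, 0, 0, 0, 0], [0, 0, 0, 0, 0, 0], [0, 0, 0, 0, 0, 0], [0, 0, 0, 0, 0, 0]],
  ],
  fingers=-1,
  grip_force=40,
)

```text
time: 5.08
eef_pos: [0.4339, 0.3078, 0.0059]
eef_rot: [3.142, -0.0, 1.784]
ft_force: [-0.1, -0.1, -0.4]
width: 0.0001
grip_force: 0.0
```

```bash
python3 - <<'E'
from station import snapshot
import cv2
import numpy as np
a=snapshot("scene")["pixels"];b=snapshot("top")["pixels"]
cv2.imwrite("pics/m1.png",np.hstack([cv2.resize(a[180:340,90:290],(400,320)),cv2.resize(b[170:330,90:290],(400,320))]))
E
```

```text
(no output)
```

View pics/m1.png

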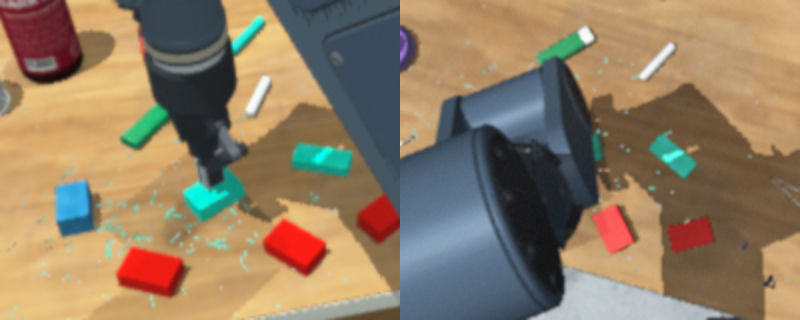

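```bash
python3 - <<'E'
from h import *
from station import snapshot,get_state
p=snapshot("scene");e=get_state()["eef_pos"]
im=cv2.resize(p["pixels"][210:310,140:270],None,fx=6,fy=6,interpolation=cv2.INTER_CUBIC)
for z,c in((0,(0,0,255)),(.019,(0,255,255)),(.04,(255,0,255))):
    u=proj(p,e+[0,0,z])[0];print(z,u);cv2.circle(im,tuple(int(v) for v in (u-[140,210]+.5)*6),4,c,-1)
cv2.polylines(im,[((proj(p,corners(.4335,.3095,.214,.032,.052,0,.02))[4:]-[140,210]+.5)*6).astype(int)],True,(0,0,255),1)
cv2.imwrite("pics/m2.png",im)
E
```

```text
0 [197.45533531 276.84239386]
0.019 [196.35510662 270.70662917]
0.04 [195.10040072 263.7093746 ]
```

View pics/m2.png

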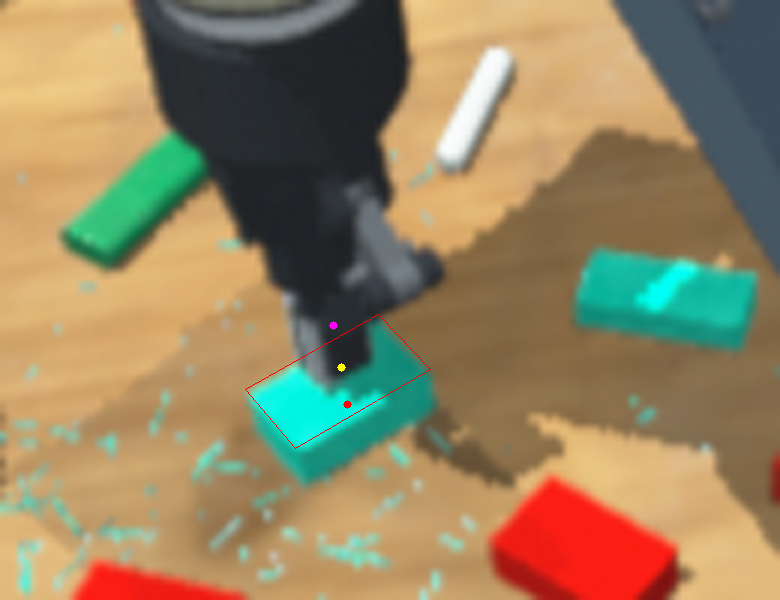

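To row units: -40 mm / 1000 = -0.04, -20 mm / 1000 = -0.02.

Request:
step_arm(
  deltas=[
    [[0, 0, -0.02, 0, 0, 0], [0, 0, -0.04, 0, 0, 0], [0, 0, -0.04, 0, 0, 0], [0, 0, -0.04, 0, 0, 0]],
  ],
)

```text
time: 5.72
eef_pos: [0.4336, 0.3076, 0.0455]
eef_rot: [-3.141, 0.0, 1.784]
ft_force: [0.3, 0.3, -0.5]
width: -0.0004
grip_force: 0.0
```

```bash
python3 - <<'E'
from h import *
from station import snapshot,get_state
p=snapshot("scene");s=get_state();e=s["eef_pos"];print(e,s["width"])
im=cv2.resize(p["pixels"][210:310,140:270],None,fx=6,fy=6,interpolation=cv2.INTER_CUBIC)
for z,c in((0,(0,0,255)),(.019,(0,255,255)),(.04,(255,0,255))):
    u=proj(p,e+[0,0,z])[0];cv2.circle(im,tuple(int(v) for v in (u-[140,210]+.5)*6),4,c,-1)
cv2.polylines(im,[((proj(p,corners(.4335,.3095,.214,.032,.052,0,.02))[4:]-[140,210]+.5)*6).astype(int)],True,(0,0,255),1)
cv2.imwrite("pics/m3.png",im)
E
```

```text
[0.43337785 0.30752622 0.04523863] 0.00013516511629755904
```

View pics/m3.png

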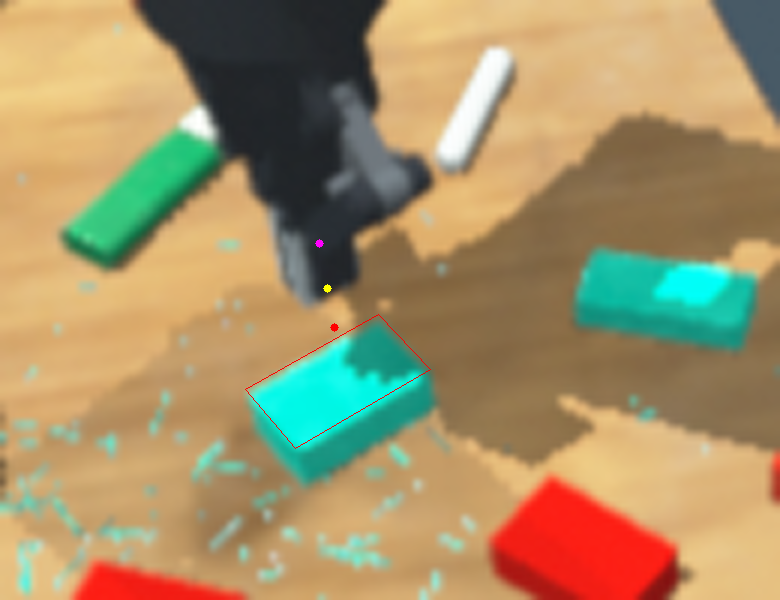

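The stated TCP lies about 13.5 mm below the fingertips seen in the image: the real tip is near (325,300), while the TCP projects to (334,327). I'll go deeper by that amount and watch the force.

To row units: 54 mm / 1000 = 0.054, 50 mm / 1000 = 0.05.

Request:
step_arm(
  deltas=[
    [[0, -0.001, 0, 0, 0, 0], [0.001, -0.001, 0, 0, 0, 0], [0.002, -0.001, 0, 0, 0, 0], [0.002, -0.001, 0.02, 0, 0, 0], [0.002, -0.001, 0.035, 0, 0, 0], [0.002, -0.001, 0.045, 0, 0, 0], [0.002, -0.001, 0.05, 0, 0, 0], [0.002, -0.001, 0.054, 0, 0, 0], [0.002, -0.001, 0.054, 0, 0, 0]],
  ],
  fingers=0.5,
)

```text
time: 6.9
eef_pos: [0.4326, 0.3095, -0.0081]
eef_rot: [3.142, 0.0, 1.784]
ft_force: [-0.4, -0.9, 0.1]
width: 0.064
grip_force: 0.0
```

Request:
step_arm(
  deltas=[
    [[0, 0, 0, 0, 0, 0], [0, 0, 0, 0, 0, 0], [0, 0, 0, 0, 0, 0], [0, 0, 0, 0, 0, 0], [0, 0, 0, 0, 0, 0]],
  ],
  fingers=-1,
  grip_force=40,
)

```text
time: 7.52
eef_pos: [0.4329, 0.3097, -0.0075]
eef_rot: [3.141, -0.0, 1.784]
ft_force: [-0.1, -0.2, 5.8]
width: 0.031
grip_force: 40.1
```

To row units: -518.5 mm / 1000 = -0.5185, -100 mm / 1000 = -0.1, 19.4 degrees / 180 = 0.1078.

Request:
step_arm(
  deltas=[
    [[0, 0, -0.03, 0, 0, 0], [0, 0, -0.07, 0, 0, 0], [-0.02, 0.003, -0.1, 0, 0, 0.0056], [-0.06, 0.01, -0.105, 0, 0, 0.0167], [-0.105, 0.018, -0.105, 0, 0, 0.0278], [-0.15, 0.025, -0.105, 0, 0, 0.0389], [-0.195, 0.033, -0.105, 0, 0, 0.05], [-0.24, 0.041, -0.105, 0, 0, 0.0611], [-0.285, 0.048, -0.105, 0, 0, 0.0722], [-0.33, 0.056, -0.105, 0, 0, 0.0833], [-0.375, 0.063, -0.105, 0, 0, 0.0944], [-0.42, 0.071, -0.105, 0, 0, 0.1078], [-0.465, 0.079, -0.1, 0, 0, 0.1078], [-0.5, 0.085, -0.09, 0, 0, 0.1078], [-0.5185, 0.088, -0.08, 0, 0, 0.1078], [-0.5185, 0.088, -0.07, 0, 0, 0.1078], [-0.5185, 0.088, -0.06, 0, 0, 0.1078], [-0.5185, 0.088, -0.06, 0, 0, 0.1078]],
  ],
)

```text
time: 9.78
eef_pos: [0.6265, -0.1766, 0.0506]
eef_rot: [-3.138, -0.001, 1.446]
ft_force: [-1.1, 0.2, -0.4]
width: 0.0309
grip_force: 39.9
```

```bash
python3 - <<'E'
from h import *
from station import snapshot,get_state
p=snapshot("scene");t=snapshot("top");s=get_state();print(s["eef_pos"],s["eef_rot"],s["width"])
print(tgt(s,.6284,-.1786,.001,1.446))
a=cv2.resize(p["pixels"][110:230,240:400],(400,300));b=cv2.resize(t["pixels"][110:260,290:490],(400,300))
cv2.imwrite("pics/m4.png",np.hstack([a,b]))
E
```

```text
[ 0.62776452 -0.17748433  0.0519326 ] [-3.14100980e+00 -2.94991463e-04  1.44629260e+00] 0.030389526346331772
[-1.0, 0.8, 50.9, -0.0, -0.0, 0.0]
```

View pics/m4.png

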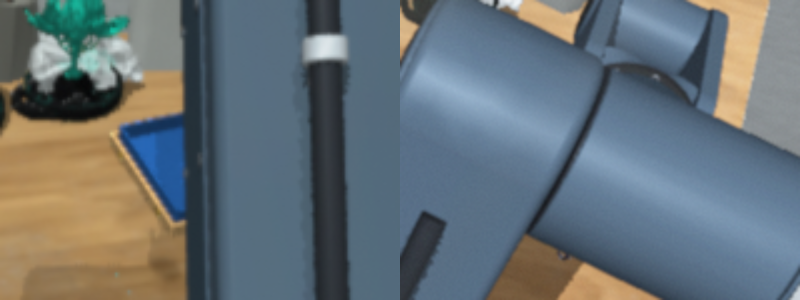

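The arm hides the tray in both views, so I'll go down watching the force.

To row units: 50 mm / 1000 = 0.05, 46 mm / 1000 = 0.046.

Request:
step_arm(
  deltas=[
    [[0, 0, 0.015, 0, 0, 0], [0, 0, 0.03, 0, 0, 0], [0, 0, 0.04, 0, 0, 0], [0, 0, 0.046, 0, 0, 0], [0, 0, 0.05, 0, 0, 0], [0, 0, 0.05, 0, 0, 0], [0, 0, 0.05, 0, 0, 0]],
  ],
)

```text
time: 10.75
eef_pos: [0.6283, -0.1789, 0.0023]
eef_rot: [3.141, 0.0, 1.445]
ft_force: [0.0, -0.0, -1.0]
width: 0.0307
grip_force: 39.9
```

To row units: 2 mm / 1000 = 0.002.

Request:
step_arm(
  deltas=[
    [[0, 0, 0.002, 0, 0, 0], [0, 0, 0.002, 0, 0, 0]],
  ],
)

```text
time: 11.0
eef_pos: [0.628, -0.1787, -0.0]
eef_rot: [3.142, 0.0, 1.445]
ft_force: [0.1, 0.3, -0.1]
width: 0.0307
grip_force: 39.9
```

To row units: -110 mm / 1000 = -0.11, -80 mm / 1000 = -0.08.

Request:
step_arm(
  deltas=[
    [[0, 0, 0, 0, 0, 0], [0, 0, 0, 0, 0, 0], [0, 0, 0, 0, 0, 0], [0, 0, -0.015, 0, 0, 0], [0, 0, -0.04, 0, 0, 0], [0, 0, -0.08, 0, 0, 0], [0, 0, -0.11, 0, 0, 0], [0, 0, -0.11, 0, 0, 0]],
  ],
  fingers=0.05,
)

```text
time: 12.0
eef_pos: [0.6304, -0.1798, 0.114]
eef_rot: [3.134, 0.002, 1.445]
ft_force: [0.7, 0.9, -0.9]
width: 0.0448
grip_force: 0.0
```

```bash
python3 - <<'E'
from h import *
from station import get_state
s=get_state();print(s["eef_pos"],s["width"],s["time"])
print(tgt(s,.4279,.1919,.10,.895))
print(tgt(s,.4279,.1919,.05,.895))
E
```

```text
[ 0.63035592 -0.17977712  0.11404919] 0.044760705474351646 12.0
[343.4, -247.6, 11.4, 0.5, 0.0, 31.5]
[343.5, -247.9, 61.3, 0.5, 0.0, 31.5]
```

To row units: 342.5 mm / 1000 = 0.3425, 110 mm / 1000 = 0.11, 31.5 degrees / 180 = 0.175.

Request:
step_arm(
  deltas=[
    [[0.034, -0.0245, 0, 0, 0, 0.0167], [0.072, -0.052, 0, 0, 0, 0.0389], [0.11, -0.079, 0, 0, 0, 0.0583], [0.148, -0.106, 0, 0, 0, 0.0778], [0.186, -0.133, 0, 0, 0, 0.0972], [0.224, -0.16, 0, 0, 0, 0.1167], [0.262, -0.187, 0.005, 0, 0, 0.1361], [0.3, -0.215, 0.02, 0, 0, 0.1556], [0.33, -0.236, 0.04, 0, 0, 0.175], [0.3425, -0.245, 0.055, 0, 0, 0.175], [0.3425, -0.245, 0.06, 0, 0, 0.175], [0.3425, -0.245, 0.06, 0, 0, 0.175], [0.3425, -0.245, 0.06, 0, 0, 0.175]],
  ],
  fingers=0.3,
)

```text
time: 13.62
eef_pos: [0.4289, 0.1912, 0.0503]
eef_rot: [3.141, -0.001, 0.894]
ft_force: [-0.3, 0.1, -0.4]
width: 0.0553
grip_force: 0.0
```

```bash
python3 - <<'E'
from h import *
from station import get_state
s=get_state();print(s["width"]);print(tgt(s,.4279,.1919,-.009,.895))
E
```

```text
0.05531591746692292
[-0.1, -1.3, 59.3, 0.0, -0.0, -0.1]
```

To row units: 60 mm / 1000 = 0.06, 52 mm / 1000 = 0.052.

Request:
step_arm(
  deltas=[
    [[0, -0.001, 0.02, 0, 0, 0], [0, -0.001, 0.04, 0, 0, 0], [0, -0.001, 0.052, 0, 0, 0], [0, -0.001, 0.06, 0, 0, 0], [0, -0.001, 0.06, 0, 0, 0], [0, -0.001, 0.06, 0, 0, 0]],
  ],
)

```text
time: 14.38
eef_pos: [0.4275, 0.1925, -0.0097]
eef_rot: [3.141, -0.001, 0.895]
ft_force: [0.9, -0.1, 0.2]
width: 0.0557
grip_force: 0.0
```

Request:
step_arm(
  deltas=[
    [[0, 0, 0, 0, 0, 0], [0, 0, 0, 0, 0, 0], [0, 0, 0, 0, 0, 0], [0, 0, 0, 0, 0, 0], [0, 0, 0, 0, 0, 0]],
  ],
  fingers=-1,
  grip_force=40,
)

```text
time: 15.0
eef_pos: [0.4274, 0.1926, -0.0095]
eef_rot: [3.141, -0.001, 0.895]
ft_force: [-0.2, -0.8, 6.2]
width: 0.024
grip_force: 39.2
```

```bash
python3 - <<'E'
from h import *
from station import get_state
s=get_state();print(s["eef_pos"],s["width"],s["grip_force"])
c=np.array([.5966,-.1746])-.034*np.array([.9922,-.1247]);print(c,tgt(s,*c,s["eef_pos"][2]+.008,1.446))
E
```

```text
[ 0.42744623  0.19256381 -0.00946669] 0.02397400036257351 39.19665992259979
[ 0.5628652 -0.1703602] [-198.5, 332.6, -7.9, 0.1, -0.0, -31.6]
```

To row units: 332.5 mm / 1000 = 0.3325, -198.5 mm / 1000 = -0.1985, -31.6 degrees / 180 = -0.1756.

Request:
step_arm(
  deltas=[
    [[0, 0, -0.03, 0, 0, 0], [0, 0, -0.07, 0, 0, 0], [-0.012, 0.02, -0.1, 0, 0, -0.0111], [-0.036, 0.06, -0.105, 0, 0, -0.0333], [-0.06, 0.1, -0.105, 0, 0, -0.0556], [-0.084, 0.14, -0.105, 0, 0, -0.0778], [-0.108, 0.18, -0.105, 0, 0, -0.1], [-0.132, 0.22, -0.105, 0, 0, -0.1222], [-0.156, 0.26, -0.105, 0, 0, -0.1444], [-0.18, 0.3, -0.095, 0, 0, -0.1667], [-0.1985, 0.3325, -0.085, 0, 0, -0.1756], [-0.1985, 0.3325, -0.07, 0, 0, -0.1756], [-0.1985, 0.3325, -0.055, 0, 0, -0.1756], [-0.1985, 0.3325, -0.04, 0, 0, -0.1756], [-0.1985, 0.3325, -0.028, 0, 0, -0.1756], [-0.1985, 0.3325, -0.018, 0, 0, -0.1756], [-0.1985, 0.3325, -0.012, 0, 0, -0.1756], [-0.1985, 0.3325, -0.008, 0, 0, -0.1756], [-0.1985, 0.3325, -0.008, 0, 0, -0.1756]],
  ],
)

```text
time: 17.38
eef_pos: [0.5626, -0.1705, -0.002]
eef_rot: [3.141, 0.0, 1.447]
ft_force: [-0.9, 0.5, -0.3]
width: 0.0238
grip_force: 39.3
```

To row units: -130 mm / 1000 = -0.13, -90 mm / 1000 = -0.09.

Request:
step_arm(
  deltas=[
    [[0, 0, 0, 0, 0, 0], [0, 0, 0, 0, 0, 0], [0, 0, 0, 0, 0, 0], [0, 0, -0.015, 0, 0, 0], [0, 0, -0.045, 0, 0, 0], [0, 0, -0.09, 0, 0, 0], [0, 0, -0.13, 0, 0, 0], [0, 0, -0.13, 0, 0, 0], [0, 0, -0.13, 0, 0, 0], [0, 0, -0.13, 0, 0, 0]],
  ],
  fingers=-0.12,
)

```text
time: 18.62
eef_pos: [0.5615, -0.1699, 0.1268]
eef_rot: [-3.139, -0.001, 1.447]
ft_force: [-0.1, -0.2, -0.5]
width: 0.0375
grip_force: 0.0
```

```bash
python3 - <<'E'
from h import *
from station import get_state
s=get_state();print(s["eef_pos"],s["width"])
print(tgt(s,.4767,.4374,.05,2.96))
E
```

```text
[ 0.56145548 -0.16992493  0.12680328] 0.037524808867081254
[592.1, -159.1, 77.8, -0.1, -0.2, -86.7]
```

To row units: 592 mm / 1000 = 0.592, -159 mm / 1000 = -0.159, -86.7 degrees / 180 = -0.4817.

Request:
step_arm(
  deltas=[
    [[0.03, -0.008, 0, 0, 0, -0.0222], [0.075, -0.02, 0, 0, 0, -0.0611], [0.12, -0.032, 0, 0, 0, -0.1], [0.165, -0.044, 0, 0, 0, -0.1389], [0.21, -0.056, 0, 0, 0, -0.1778], [0.255, -0.0685, 0, 0, 0, -0.2167], [0.3, -0.0805, 0, 0, 0, -0.2556], [0.345, -0.0925, 0, 0, 0, -0.2944], [0.39, -0.105, 0, 0, 0, -0.3333], [0.435, -0.117, 0, 0, 0, -0.3722], [0.48, -0.129, 0.005, 0, 0, -0.4111], [0.525, -0.141, 0.015, 0, 0, -0.4444], [0.57, -0.153, 0.035, 0, 0, -0.4817], [0.592, -0.159, 0.055, 0, 0, -0.4817], [0.592, -0.159, 0.07, 0, 0, -0.4817], [0.592, -0.159, 0.077, 0, 0, -0.4817], [0.592, -0.159, 0.077, 0, 0, -0.4817], [0.592, -0.159, 0.077, 0, 0, -0.4817]],
  ],
  fingers=0.4,
)

```text
time: 20.88
eef_pos: [0.4789, 0.436, 0.0516]
eef_rot: [3.141, 0.001, 2.958]
ft_force: [0.0, -0.9, -0.0]
width: 0.06
grip_force: 0.0
```

```bash
python3 - <<'E'
from h import *
from station import get_state,snapshot
s=get_state();print(s["eef_pos"],s["width"]);print(tgt(s,.4767,.4374,-.006,2.96))
t=snapshot("top")
cv2.imwrite("pics/m5.png",cv2.resize(t["pixels"][130:250,290:450],(800,600),interpolation=cv2.INTER_CUBIC))
for nm,h,c in (("thick","thick",(.6284,-.1786)),("thin","thin",(.5629,-.1704))):
    m=blob(t,proj(t,[*c,.02])[0],(78,120,120),(95,255,255));print(nm,m.sum(),fit([(t,m)],*S[h][:2],.007,.007+S[h][2],c))
E
```

```text
[0.47887428 0.43604448 0.05161613] 0.06003178616204196
[2.4, 0.9, 57.6, 0.0, 0.0, -0.1]
thick 874 (array([ 0.6297, -0.1817, -0.0898]), np.float64(0.312), [0.312])
thin 874 (array([ 0.5612, -0.1734,  2.9046]), np.float64(0.321), [0.321])
```

View pics/m5.png

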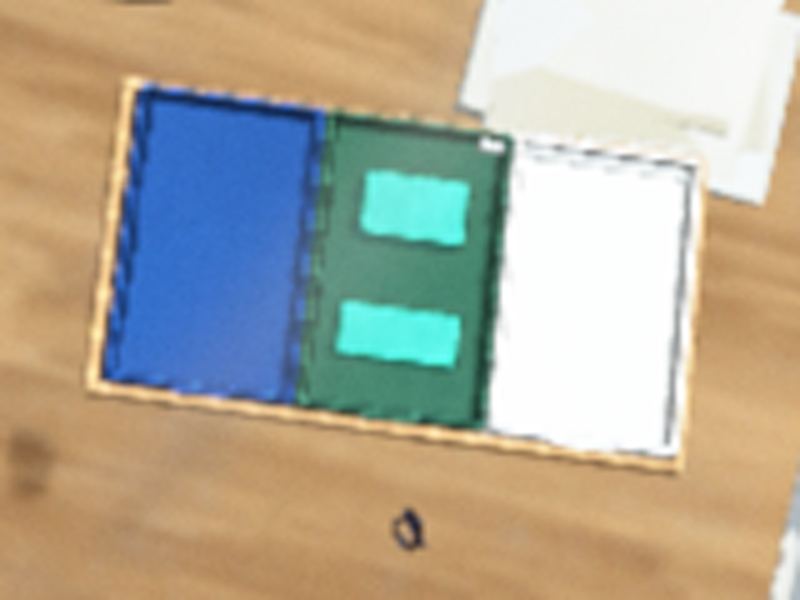

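Both green blocks lie flat in the green tray, at crop (413,207) and (399,333). Next is the blue block.

Request:
step_arm(
  deltas=[
    [[0.002, 0.001, 0.015, 0, 0, 0], [0.002, 0.001, 0.035, 0, 0, 0], [0.002, 0.001, 0.05, 0, 0, 0], [0.002, 0.001, 0.057, 0, 0, 0], [0.002, 0.001, 0.057, 0, 0, 0], [0.002, 0.001, 0.057, 0, 0, 0]],
  ],
)

```text
time: 21.68
eef_pos: [0.4766, 0.4384, -0.0058]
eef_rot: [3.141, 0.001, 2.96]
ft_force: [0.3, 0.2, 0.6]
width: 0.0599
grip_force: 0.0
```

Request:
step_arm(
  deltas=[
    [[0, 0, 0, 0, 0, 0], [0, 0, 0, 0, 0, 0], [0, 0, 0, 0, 0, 0], [0, 0, 0, 0, 0, 0], [0, 0, 0, 0, 0, 0]],
  ],
  fingers=-1,
  grip_force=40,
)

```text
time: 22.3
eef_pos: [0.4768, 0.4384, -0.0053]
eef_rot: [3.141, 0.001, 2.96]
ft_force: [0.4, -0.3, 5.0]
width: 0.029
grip_force: 40.2
```

```bash
python3 - <<'E'
from h import *
from station import get_state
s=get_state();print(s["eef_pos"],s["width"],s["grip_force"])
print(tgt(s,.6083,-.0773,s["eef_pos"][2]+.008,1.446))
E
```

```text
[ 0.4767701   0.4384475  -0.00525137] 0.02901920411708138 40.246397852897644
[-222.6, -483.5, -8.3, 0.1, 0.0, 86.7]
```

To row units: -483.5 mm / 1000 = -0.4835, -110 mm / 1000 = -0.11, 86.7 degrees / 180 = 0.4817.

Request:
step_arm(
  deltas=[
    [[0, 0, -0.03, 0, 0, 0], [0, 0, -0.07, 0, 0, 0], [-0.009, -0.02, -0.105, 0, 0, 0.0222], [-0.028, -0.06, -0.11, 0, 0, 0.0611], [-0.046, -0.1, -0.11, 0, 0, 0.1], [-0.064, -0.14, -0.11, 0, 0, 0.1389], [-0.083, -0.18, -0.11, 0, 0, 0.1778], [-0.101, -0.22, -0.11, 0, 0, 0.2167], [-0.12, -0.26, -0.11, 0, 0, 0.2556], [-0.138, -0.3, -0.11, 0, 0, 0.2944], [-0.157, -0.34, -0.11, 0, 0, 0.3333], [-0.175, -0.38, -0.11, 0, 0, 0.3722], [-0.193, -0.42, -0.105, 0, 0, 0.4111], [-0.212, -0.46, -0.095, 0, 0, 0.45], [-0.2225, -0.4835, -0.085, 0, 0, 0.4817], [-0.2225, -0.4835, -0.07, 0, 0, 0.4817], [-0.2225, -0.4835, -0.055, 0, 0, 0.4817], [-0.2225, -0.4835, -0.04, 0, 0, 0.4817], [-0.2225, -0.4835, -0.04, 0, 0, 0.4817]],
  ],
)

```text
time: 24.68
eef_pos: [0.6061, -0.0761, 0.0322]
eef_rot: [-3.138, -0.001, 1.448]
ft_force: [-0.4, -0.4, -0.9]
width: 0.0292
grip_force: 39.7
```

To row units: 32 mm / 1000 = 0.032, 28 mm / 1000 = 0.028.

Request:
step_arm(
  deltas=[
    [[0, 0, 0.012, 0, 0, 0], [0, 0, 0.022, 0, 0, 0], [0, 0, 0.028, 0, 0, 0], [0, 0, 0.032, 0, 0, 0], [0, 0, 0.032, 0, 0, 0], [0, 0, 0.032, 0, 0, 0]],
  ],
)

```text
time: 25.42
eef_pos: [0.6078, -0.0778, 0.002]
eef_rot: [3.141, 0.0, 1.447]
ft_force: [-0.6, -0.3, -0.3]
width: 0.029
grip_force: 39.7
```

Release, lift, then measure the move to the rod.

To row units: -110 mm / 1000 = -0.11, -90 mm / 1000 = -0.09.

Request:
step_arm(
  deltas=[
    [[0, 0, 0, 0, 0, 0], [0, 0, 0, 0, 0, 0], [0, 0, 0, 0, 0, 0], [0, 0, -0.015, 0, 0, 0], [0, 0, -0.045, 0, 0, 0], [0, 0, -0.09, 0, 0, 0], [0, 0, -0.11, 0, 0, 0], [0, 0, -0.11, 0, 0, 0], [0, 0, -0.11, 0, 0, 0], [0, 0, -0.11, 0, 0, 0]],
  ],
  fingers=0.05,
)

```text
time: 26.68
eef_pos: [0.6067, -0.0774, 0.1106]
eef_rot: [-3.139, -0.0, 1.447]
ft_force: [-0.6, 0.3, -0.0]
width: 0.0449
grip_force: 0.0
```

```bash
python3 - <<'E'
from h import *
from station import get_state
s=get_state();print(s["eef_pos"],s["width"])
print(tgt(s,.656,.1889,.05,2.224))
E
```

```text
[ 0.60665764 -0.07739873  0.11064119] 0.04491700086066479
[270.3, 16.2, 60.7, -0.1, -0.1, -44.5]
```

To row units: 270 mm / 1000 = 0.27, 260 mm / 1000 = 0.26, -44.5 degrees / 180 = -0.2472.

Request:
step_arm(
  deltas=[
    [[0.025, 0.001, 0, 0, 0, -0.0222], [0.065, 0.004, 0, 0, 0, -0.0611], [0.105, 0.006, 0, 0, 0, -0.1], [0.145, 0.009, 0, 0, 0, -0.1389], [0.185, 0.011, 0, 0, 0, -0.1778], [0.225, 0.013, 0.01, 0, 0, -0.2167], [0.26, 0.016, 0.03, 0, 0, -0.2472], [0.27, 0.016, 0.05, 0, 0, -0.2472], [0.27, 0.016, 0.06, 0, 0, -0.2472], [0.27, 0.016, 0.06, 0, 0, -0.2472], [0.27, 0.016, 0.06, 0, 0, -0.2472]],
  ],
  fingers=0.05,
)

```text
time: 28.05
eef_pos: [0.6575, 0.1869, 0.0524]
eef_rot: [3.141, 0.001, 2.221]
ft_force: [0.6, -0.4, 0.0]
width: 0.0449
grip_force: 0.0
```

```bash
python3 - <<'E'
from h import *
from station import get_state
s=get_state();print(s["eef_pos"],s["width"])
print(tgt(s,.656,.1889,-.0095,2.224))
E
```

```text
[0.65748441 0.18686648 0.05243181] 0.04489473654239423
[2.5, 0.0, 61.9, 0.0, 0.0, -0.2]
```

To row units: 62 mm / 1000 = 0.062, 54 mm / 1000 = 0.054.

Request:
step_arm(
  deltas=[
    [[0.002, 0, 0.02, 0, 0, 0], [0.002, 0, 0.04, 0, 0, 0], [0.002, 0, 0.054, 0, 0, 0], [0.002, 0, 0.062, 0, 0, 0], [0.002, 0, 0.062, 0, 0, 0], [0.002, 0, 0.062, 0, 0, 0]],
  ],
)

```text
time: 28.8
eef_pos: [0.6563, 0.19, -0.0097]
eef_rot: [3.141, 0.001, 2.223]
ft_force: [0.8, -0.5, -0.0]
width: 0.0447
grip_force: 0.0
```

Request:
step_arm(
  deltas=[
    [[0, 0, 0, 0, 0, 0], [0, 0, 0, 0, 0, 0], [0, 0, 0, 0, 0, 0], [0, 0, 0, 0, 0, 0], [0, 0, 0, 0, 0, 0]],
  ],
  fingers=-1,
  grip_force=40,
)

```text
time: 29.42
eef_pos: [0.657, 0.1902, -0.0092]
eef_rot: [3.139, 0.001, 2.223]
ft_force: [1.1, 0.8, 4.1]
width: 0.0002
grip_force: 2.3
```

```bash
python3 - <<'E'
from h import *
from station import get_state
s=get_state();print(s["eef_pos"],s["width"],s["grip_force"])
print(tgt(s,.585,-.272,s["eef_pos"][2]+.008,1.446))
E
```

```text
[ 0.65695856  0.19022684 -0.00922883] 0.00020071849894506315 2.2831994721127558
[-323.6, -337.8, -8.5, 0.2, 0.0, 44.5]
```

To row units: -40 mm / 1000 = -0.04, -20 mm / 1000 = -0.02.

Request:
step_arm(
  deltas=[
    [[0, 0, -0.02, 0, 0, 0], [0, 0, -0.04, 0, 0, 0], [0, 0, -0.04, 0, 0, 0], [0, 0, -0.04, 0, 0, 0]],
  ],
)

```text
time: 29.92
eef_pos: [0.6555, 0.1898, 0.0302]
eef_rot: [-3.142, -0.0, 2.223]
ft_force: [0.1, 0.1, 0.1]
width: -0.0001
grip_force: 0.0
```

```bash
python3 - <<'E'
from h import *
from station import snapshot,get_state
p=snapshot("scene");e=get_state()["eef_pos"]
im=cv2.resize(p["pixels"][145:245,150:280],None,fx=6,fy=6,interpolation=cv2.INTER_CUBIC)
for z,c in((0,(0,0,255)),(.019,(0,255,255)),(.04,(255,0,255))):
    u=proj(p,e+[0,0,z])[0];cv2.circle(im,tuple(int(v) for v in (u-[150,145]+.5)*6),4,c,-1)
cv2.polylines(im,[((proj(p,corners(.656,.1889,.653,.012,.07,0,.012))[4:]-[150,145]+.5)*6).astype(int)],True,(0,0,255),1)
m=blob(p,(214,198),(60,45,40),(100,255,255));print(e,m.sum(),fit([(p,m)],.012,.07,0,.012,(.656,.189)))
cv2.imwrite("pics/m6.png",im)
E
```

```text
[0.65518834 0.18977582 0.02964715] 136 (array([0.6553, 0.1897, 3.7787]), np.float64(0.782), [0.782])
```

View pics/m6.png

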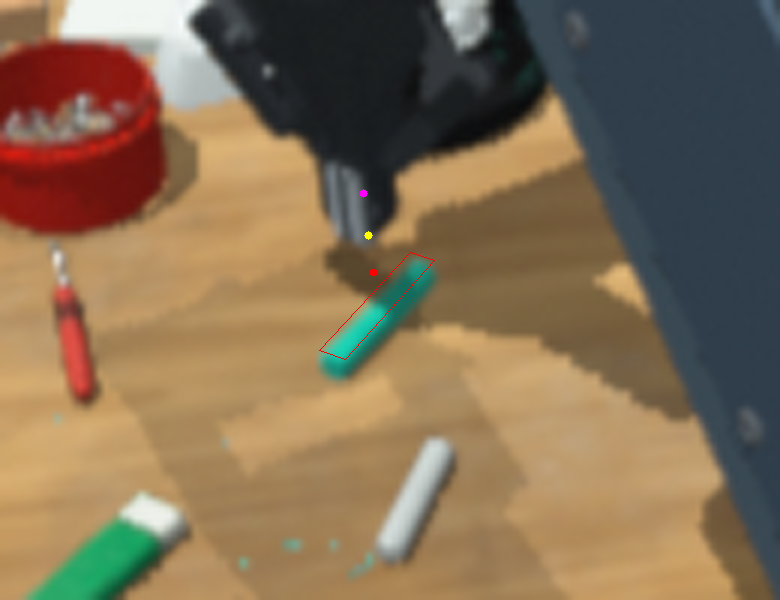

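The rod is round and still in place at crop (378,315), so the fingertips probably slid over its top. I'll go about 3.5 mm deeper.

To row units: 43 mm / 1000 = 0.043, 41 mm / 1000 = 0.041.

Request:
step_arm(
  deltas=[
    [[0, 0, 0, 0, 0, 0], [0, 0, 0, 0, 0, 0], [0, 0, 0, 0, 0, 0], [0, 0, 0.02, 0, 0, 0], [0, 0, 0.032, 0, 0, 0], [0, 0, 0.038, 0, 0, 0], [0, 0, 0.041, 0, 0, 0], [0, 0, 0.043, 0, 0, 0], [0, 0, 0.043, 0, 0, 0]],
  ],
  fingers=-0.2,
)

```text
time: 31.1
eef_pos: [0.656, 0.1899, -0.0129]
eef_rot: [3.141, 0.0, 2.223]
ft_force: [-0.6, 0.3, 0.1]
width: 0.0341
grip_force: 0.0
```

Request:
step_arm(
  deltas=[
    [[0, 0, 0, 0, 0, 0], [0, 0, 0, 0, 0, 0], [0, 0, 0, 0, 0, 0], [0, 0, 0, 0, 0, 0]],
  ],
  fingers=-1,
  grip_force=25,
)

```text
time: 31.6
eef_pos: [0.656, 0.1899, -0.0126]
eef_rot: [3.141, 0.0, 2.223]
ft_force: [0.0, -0.6, 2.7]
width: 0.0101
grip_force: 24.6
```

To row units: -337 mm / 1000 = -0.337, -327 mm / 1000 = -0.327, 44.5 degrees / 180 = 0.2472.

Request:
step_arm(
  deltas=[
    [[0, 0, -0.02, 0, 0, 0], [0, 0, -0.05, 0, 0, 0], [0, 0, -0.085, 0, 0, 0], [-0.02, -0.021, -0.105, 0, 0, 0.0167], [-0.05, -0.052, -0.105, 0, 0, 0.0389], [-0.08, -0.083, -0.105, 0, 0, 0.0611], [-0.11, -0.114, -0.105, 0, 0, 0.0833], [-0.14, -0.1455, -0.105, 0, 0, 0.1056], [-0.17, -0.1765, -0.105, 0, 0, 0.1278], [-0.2, -0.208, -0.105, 0, 0, 0.15], [-0.23, -0.239, -0.105, 0, 0, 0.1722], [-0.26, -0.27, -0.105, 0, 0, 0.1944], [-0.29, -0.301, -0.1, 0, 0, 0.2222], [-0.315, -0.327, -0.09, 0, 0, 0.2472], [-0.324, -0.337, -0.08, 0, 0, 0.2472], [-0.324, -0.337, -0.065, 0, 0, 0.2472], [-0.324, -0.337, -0.05, 0, 0, 0.2472], [-0.324, -0.337, -0.038, 0, 0, 0.2472], [-0.324, -0.337, -0.038, 0, 0, 0.2472], [-0.324, -0.337, -0.038, 0, 0, 0.2472]],
  ],
)

```text
time: 34.1
eef_pos: [0.5851, -0.2718, 0.025]
eef_rot: [3.141, 0.0, 1.448]
ft_force: [-0.5, 0.9, 0.5]
width: 0.0102
grip_force: 24.2
```

To row units: 30 mm / 1000 = 0.03, 26 mm / 1000 = 0.026.

Request:
step_arm(
  deltas=[
    [[0, 0, 0.01, 0, 0, 0], [0, 0, 0.02, 0, 0, 0], [0, 0, 0.026, 0, 0, 0], [0, 0, 0.03, 0, 0, 0], [0, 0, 0.03, 0, 0, 0], [0, 0, 0.03, 0, 0, 0]],
  ],
)

```text
time: 34.85
eef_pos: [0.5848, -0.2723, -0.0051]
eef_rot: [3.141, 0.0, 1.447]
ft_force: [-0.0, 0.3, -0.4]
width: 0.0101
grip_force: 24.2
```

Request:
step_arm(
  deltas=[
    [[0, 0, 0, 0, 0, 0], [0, 0, 0, 0, 0, 0], [0, 0, 0, 0, 0, 0], [0, 0, -0.015, 0, 0, 0], [0, 0, -0.045, 0, 0, 0], [0, 0, -0.09, 0, 0, 0], [0.02, -0.005, -0.13, 0, 0, 0], [0.065, -0.018, -0.15, 0, 0, 0], [0.115, -0.032, -0.15, 0, 0, 0], [0.165, -0.046, -0.15, 0, 0, 0], [0.215, -0.06, -0.15, 0, 0, 0], [0.265, -0.074, -0.15, 0, 0, 0], [0.315, -0.088, -0.15, 0, 0, 0], [0.365, -0.102, -0.15, 0, 0, 0], [0.415, -0.116, -0.15, 0, 0, 0], [0.465, -0.13, -0.15, 0, 0, 0], [0.515, -0.144, -0.15, 0, 0, 0], [0.55, -0.15, -0.15, 0, 0, 0], [0.55, -0.15, -0.15, 0, 0, 0], [0.55, -0.15, -0.15, 0, 0, 0]],
  ],
  fingers=-0.4,
)

```text
time: 37.35
eef_pos: [0.5039, 0.2918, 0.1455]
eef_rot: [3.141, 0.0, 1.447]
ft_force: [0.4, -0.5, -0.2]
width: 0.0255
grip_force: 0.0
```

```bash
python3 - <<'E'
from station import snapshot,get_state
import cv2
s=get_state();print(s["eef_pos"],s["width"])
t=snapshot("top")
cv2.imwrite("pics/m7.png",cv2.resize(t["pixels"][120:330,160:440],(800,600),interpolation=cv2.INTER_CUBIC))
E
```

```text
[0.5039221  0.29175895 0.14551371] 0.025485989803764153
```

View pics/m7.png

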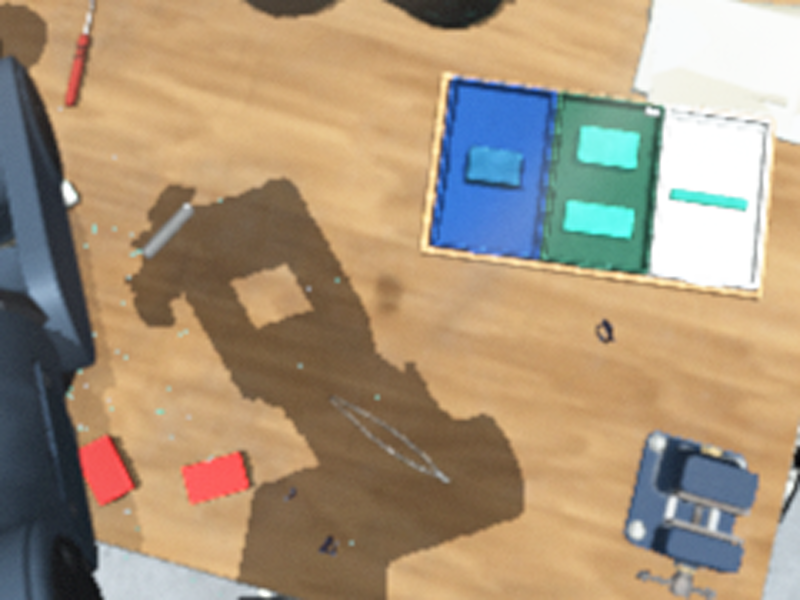

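The picture shows blue in the blue tray at (495,165), both greens in the green tray at (608,147) and (598,218), and the rod lying in the white tray at (707,199). The steel bar hasn't moved, and the gripper is clear of everything.

```bash
python3 -c "
from station import ticket
print(ticket.close_job())"
```

```text
the job is handed in; nothing more can be done
None
```

The job is handed in: both green blocks are in the green tray, the blue block in the blue tray and the rod in the white tray, and I left the lighter and steel bar alone; no verdict came back, and the arm hid most of the lighter in the last picture.

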